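Roll the freshly oiled ball up the drying gutter to its resting place

ROBOT

A 7-joint arm with a two-finger parallel gripper is mounted at the origin on the work surface. World frame = base frame: x ahead of the robot, y to its left, z up, the work surface at z = 0. Lengths are in m, angles in rad, forces in N, time in s.
With the tool pointing down it reaches from about 0.4 to 0.85 m from the base axis. Payload 10.4 kg.
Tool frame: the origin (TCP) lies on the front face of the gripper's body, between the roots of the fingers; the fingertips stand 73 mm ahead of it and the grasp point (between the pads) lies manip.hold_point_z ahead of it (manip.hold_point_z is the distance from the TCP to the grasp point, in m); y points along the fingers, z is the direction in which the jaws open and shut, and the axes are right-handed (so a half turn about y gives the same grasp; the last joint's range is limited). The gripper opens to 85 mm and grips with 20 to 120 N. Pads are 22 mm wide; open, the fingers measure 114 mm over their backs; the gripper's body (76 mm by 85 mm) begins 54 mm behind the grasp point. The pads swing forward as they close: fully open they stand 13 mm farther back than shut.
Start: joints at [-1.283, 0.332, -0.065, 1.46, 0.022, 1.35, -0.088], TCP at [0.191, 0.595, 0.304] pointing down, gripper open.
Joint ranges: [-2.6, 2.6], [-0.5, 2.12], [-1.47, 1.34], [0.16, 2.42], [-1.27, 4.41], [0.06, 2.06], [-2.6, 2.6]. Speed limits (rad/s): [2.22, 2.22, 2.79, 2.79, 3.14, 3.14, 3.14].

INTERFACE

Orientations are given as a unit quaternion [x, y, z, w].
In Python, from workcell import manip gives the robot as it stands.
- The arm moves only by the tool arm_command, never from a script. Its argument "targets" is a list of rows, each a list of 5 numbers: the shift along the tool's x, y, z in cm, then the turn about the tool's y in rad, then the opening in per cent of the stroke, from 0 (shut) to 100 (fully open). A call has 1 to 10 rows; each row is the pose to reach, as a shift and turn from the pose commanded when the call began, along the tool's axes at that moment; what a row does not reach only later rows make up. A row lasts 1/12 s, in which the tool goes at most 41.7 mm and 7.16 degrees, less where a joint would pass 70% of its speed; a pose out of reach is approached as far as the arm can. A call with a gripper value outside its range is refused whole. The fingers move at their own pace and stop on an object; "squeeze" is the grip in N (left out, the last holds). Time passes only in rows, so rows that repeat a pose let the fingers close. It gives the time, the measured TCP pose, the force and the opening at its end, in the units of the state.
- manip.get_obs(): the state, without advancing time (a new reading comes with each control period).
- manip.camera(name): name is "side" or "top"; returns the picture (384x512x3 uint8, red, green, blue); there is no depth.
- manip.camera_params(name): a dict with "fx", "fy", "cx", "cy" (pixels), "origin" and "attitude" of the camera in the world. Camera axes: x right, y down, z forward; pixel columns grow to the right and rows downward; lengths in m; the calibration is good to about 2 mm. A picture is of the moment at which its call begins. camera_params takes no time and is no camera call.
- manip.hand_in(): hands the job in, once; it reports no verdict.
The state is a dict: "clock": time; "joint_pos": joint angles; "joint_velocities": joint speeds; "tau": joint torques, N m; "position": TCP position; "ee_rot": TCP orientation; "ft_force": force on the tool from outside, world axes, zero at the start; "torque": the same for the moment, N m; "grip_width": opening from 0.0 (shut) to 1.0 (fully open).
Only numpy, scipy, OpenCV 4.12 (cv2) and the standard library are available. Lean on these libraries where they do the work, as an engineer would, in place of code of your own. Each camera call takes 0.05 s, during which the arm holds its last target. There are 200 camera calls.

TASK

The larger wooden ball at the foot of the sloped drying rack has just been oiled and must not be picked up: push it from behind with a fingertip, gently and steadily without flicking it, all the way up its gutter and over the cross dowel, so that it rests between the dowel and the stop at the head and cannot roll back. Then take the hand away. Leave the smaller ball, the tin, the knife and the wood blank where they are.

Things in the scene. Friction and masses are not known exactly. Their poses are not given: they have to be found in the camera images.
- ball_big: The larger ball: plain dark wood, polished, diameter 50 mm, 40 to 85 g. Origin at its centre; its axes turn with it as it rolls. It starts at rest at the foot of one of the two gutters (either one). It rolls freely and runs back to the foot if let go on the slope.
- ball_small: The smaller ball: same dark wood, diameter 40 mm, about 30 g, at rest at the foot of the other gutter. Origin at its centre. To be left alone.
- gutter: The drying rack's two parallel 90-degree V gutters of pale wood, sloping 8 degrees. x runs uphill along them, y left when looking uphill, z square to the slope. Origin midway between them at the foot, level with the bottoms of the Vs. Centre lines at y = +42 and -42 mm; wall tops at z = 24 mm, 48 mm apart inside. The larger ball rolls with its centre at z = 35 mm. Fixed; place and direction vary.
- foot_lip (a point): Middle of the inner top edge of the board that closes the foot of both gutters (x = 0, y = 0, z = 20 mm in the gutter frame; board 12 mm thick, 168 mm long, lying towards -x). The larger ball starts against it, its centre at about x = 22 mm, so a fingertip level with the ball's centre passes 15 mm above this edge.
- dowel (a point): Middle of the top of the cross dowel, a thin wooden rod 8 mm across that runs along y through both gutters (x = 193, y = 0, z = 13 mm in the gutter frame). The larger ball climbs about 3 mm over it, starting with its centre 12 mm before the dowel, and drops behind it by itself once its centre is well past the dowel.
- head_stop (a point): Middle of the top edge, on the gutter side, of the board that closes the head of both gutters (x = 232.5, y = 0, z = 50 mm in the gutter frame; 14 mm thick). The larger ball behind the dowel has only about 2 mm of play: its centre is at x = 205 to 207.5 mm.
- seat_left (a point): Where the centre of the larger ball is when it rests behind the dowel at the head of the gutter at +y of the gutter frame (x = 206, y = +42, z = 35 mm in the gutter frame).
- seat_right (a point): The same for the gutter at -y of the gutter frame (x = 206, y = -42, z = 35 mm).
- tin: Closed round steel oil tin with a paper label, 68 mm across, 75 mm high, standing on the bench beside the rack. Origin at the centre of its underside. Bystander.
- knife: Carving knife lying on the bench beside the rack, 168 mm long, dark round handle 15 mm thick, brass collar, steel blade. Origin on the bench near its middle, x along the blade. Bystander.
- blank: Square block of dark wood, 100 x 32 x 32 mm, lying on the bench beside the rack. Origin at the centre of its underside, x along its length. Bystander.
Things that resemble listed ones, but are neither listed nor needed, are in the scene too. Leave any purple look-alike of the ball_big alone.

How it is judged:
At the end, for the whole second after the job is handed in: The larger ball rests between the dowel and the head stop of its gutter (its centre within 6 mm of the seat), still (under 20 mm/s); the smaller ball, the tin, the knife and the blank are each within 20 mm of where they were ((distance between ball_big and seat_left below 0.006 m or distance between ball_big and seat_right below 0.006 m) and linear speed of ball_big below 0.02 m/s and distance of each of ball_small, tin, knife, blank from where it was at the start of the episode below 0.02 m); the robot touches nothing.
It fails at once if the larger ball is lifted: its centre more than 15 mm above its rolling line in the gutter (z of ball_big in the frame of gutter above 0.05 m).
It fails at once if the larger ball is flicked: it moves faster than 0.4 m/s (linear speed of ball_big above 0.4 m/s).
It fails at once if the larger ball is pinched or pressed hard: more than 20 N between it and the fingers (contact force between the fingers and ball_big above 20 N).
It fails at once if the smaller ball, the tin, the knife or the wood blank is disturbed: moved more than 20 mm (distance of any of ball_small, tin, knife, blank from where it was at the start of the episode above 0.02 m).
It also fails if it takes over 42 s, if anything falls off the work surface, if the arm or the gripper's body presses on something with over 40 N, if the wrist force passes 120 N, or if a joint passes its speed limit or range.

## Working session

There is one attempt and no reset: what is moved stays moved. The work goes in short steps, Python scripts to look and compute and a tool call to move; the robot and the scene stay as the last step left them, time stands still between calls to the robot, and variables do not carry over. Pictures are saved under pics/ and viewed, and the job is handed in when it is done.

Besides the shell and the picture viewer there is one more tool, called after ">>>" as a command line: name --pt "numbers of a row" for each row, then --argument value for the rest. arm_command: Moves the arm, as the interface text tells. Its arguments: {"type":"object","properties":{"targets":{"type":"array","items":{"type":"array","items":{"type":"number"}}},"squeeze":{"type":"number"}},"required":["targets"]}

```bash
mkdir -p pics; python3 - <<'E'
from workcell import manip
import cv2
for n in("side","top"):
    cv2.imwrite(f"pics/{n}0.png",manip.camera(n)[:,:,::-1]); print(n,manip.camera_params(n))
print(manip.get_obs(),manip.hold_point_z)
E
```

```text
side {'fx': 383.40269940396433, 'fy': 383.40269940396433, 'cx': 264.25872648837947, 'cy': 195.80077285326868, 'origin': array([0.56598668, 0.51482979, 0.64306323]), 'attitude': array([-0.03044074,  0.94064574, -0.33751137,  0.01857495])}
top {'fx': 382.70803246437146, 'fy': 382.70803246437146, 'cx': 259.36191587523115, 'cy': 187.04732990043928, 'origin': array([0.47239506, 0.05290025, 0.8239309 ]), 'attitude': array([-0.69732292,  0.71355838, -0.0420117 ,  0.05301127])}
{'clock': 0.1, 'joint_pos': array([-1.28263268,  0.33280281, -0.06468564,  1.46087804,  0.02157797,
        1.34991074, -0.08849862]), 'joint_velocities': array([ 0.00064993, -0.00284933, -0.00177304, -0.00370893, -0.00217889,
        0.00070828,  0.00081425]), 'tau': array([ 9.96372000e-04, -6.26748562e+01,  4.88155859e-02, -3.92417371e+01,
        1.63473882e-02,  7.20412398e-03, -1.08526768e-05]), 'position': array([0.19104017, 0.59481933, 0.30318917]), 'ee_rot': array([ 0.69904574, -0.10948511,  0.10937293, -0.69813009]), 'ft_force': array([-0.6639618 ,  0.53675153,  0.06525316]), 'torque': array([ 0.00933501, -0.03948245,  0.03775491]), 'grip_width': 1.0021586798661821} 0.0539
```

View pics/side0.png

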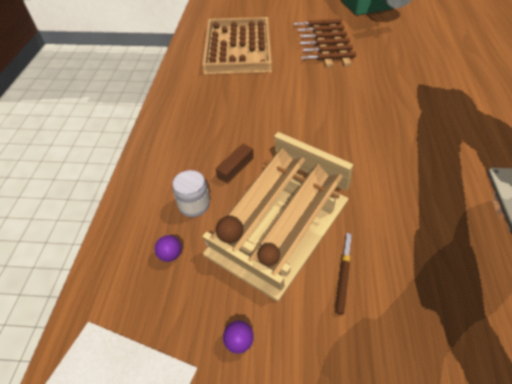

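View pics/top0.png

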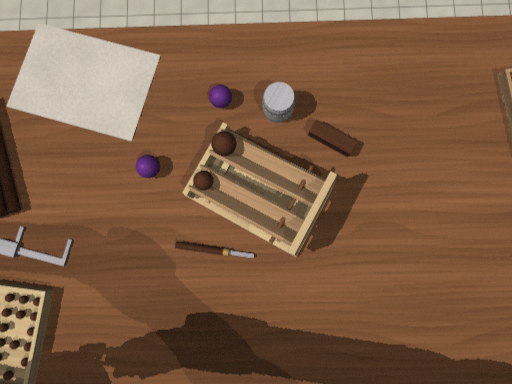

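The side view shows the big ball at about (230,229) and the small one at (269,254). In the top view they are at (224,143) and (204,180). I'll enlarge the rack and triangulate.

```bash
cat > h.py <<'E'
import numpy as np, cv2
from scipy.spatial.transform import Rotation as R
from workcell import manip
def ray(n,p):
    c=manip.camera_params(n); d=np.array([(p[0]-c['cx'])/c['fx'],(p[1]-c['cy'])/c['fy'],1])
    d=R.from_quat(c['attitude']).apply(d); return np.array(c['origin']),d/np.linalg.norm(d)
def tri(ps,pt):
    o1,d1=ray('side',ps);o2,d2=ray('top',pt)
    s=np.linalg.lstsq(np.c_[d1,-d2],o2-o1,rcond=None)[0]
    a=o1+s[0]*d1;b=o2+s[1]*d2; return (a+b)/2,np.linalg.norm(a-b)
def plane(n,p,z):
    o,d=ray(n,p); return o+d*(z-o[2])/d[2]
def proj(n,P):
    c=manip.camera_params(n); q=R.from_quat(c['attitude']).inv().apply(np.asarray(P)-c['origin'])
    return np.c_[c['fx']*q[...,0]/q[...,2]+c['cx'],c['fy']*q[...,1]/q[...,2]+c['cy']]
def crop(im,x,y,w,h,k,f): cv2.imwrite(f,cv2.resize(im[y:y+h,x:x+w],None,fx=k,fy=k,interpolation=cv2.INTER_CUBIC))
E
python3 - <<'E'
from h import *
crop(cv2.imread('pics/side0.png'),195,125,165,175,3.4,'pics/s1.png')
crop(cv2.imread('pics/top0.png'),175,115,170,145,4,'pics/t1.png')
for n,r in (('big',((230,229),(224,143))),('small',((269,254),(204,180)))): print(n,tri(*r))
E
```

```text
big (array([0.66275572, 0.13207011, 0.08018101]), np.float64(0.0015344852994427355))
small (array([0.59057293, 0.17370552, 0.0712864 ]), np.float64(0.001289241743592584))
```

View pics/s1.png

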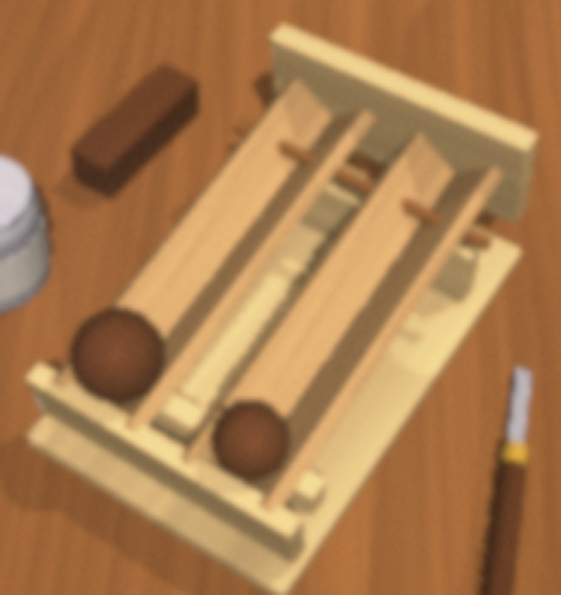

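View pics/t1.png

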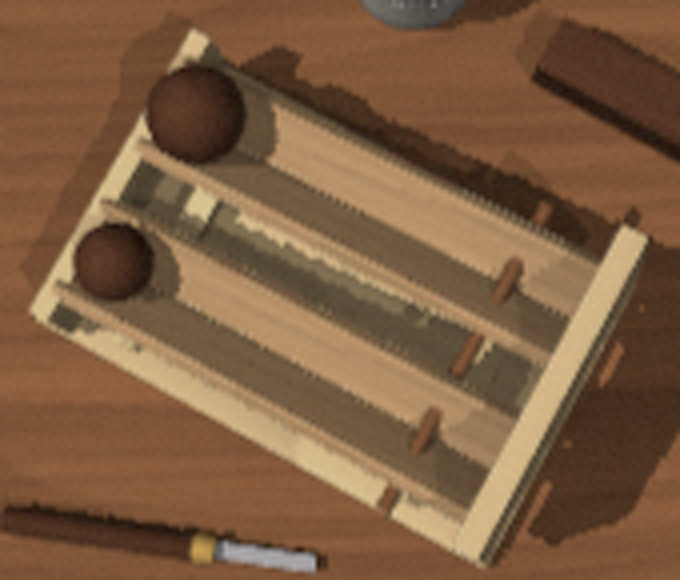

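```bash
python3 - <<'E'
from h import *
S=lambda x,y:(195+x/3.4,125+y/3.4)
T=lambda x,y:(175+x/4,115+y/4)
hl,e1=tri(S(272,44),T(628,228)); hr,e2=tri(S(531,151),T(460,553))
fl,e3=tri(S(45,364),T(210,37)); fr,e4=tri(S(303,528),T(52,322))
print(hl,hr,fl,fr,e1,e2,e3,e4,np.linalg.norm(hl-hr),np.linalg.norm(fl-fr))
u=((hl+hr)-(fl+fr))/2;print('foot->head',u,np.linalg.norm(u),'yaw',np.degrees(np.arctan2(u[1],u[0])))
v=hl-hr;print('yaw from head', np.degrees(np.arctan2(v[1],v[0]))-90); v=fl-fr;print('foot',np.degrees(np.arctan2(v[1],v[0]))-90)
big,small=tri((230,229),(224,143))[0],tri((269,254),(204,180))[0]
v=big-small; # big at (22,+-42,35), small ~(18,.,28)
print('balls',np.degrees(np.arctan2(v[1],v[0]))-90)
# tin, blank
for n,p,z in(('top',(279,95),.075),('top',(335,133),.032),('top',(215,249),.01)):print(plane(n,p,z))
o=manip.get_obs();print(R.from_quat(o['ee_rot']).as_matrix())
E
```

```text
[ 0.59328186 -0.07386422  0.11410977] [0.44545612 0.00982038 0.11769877] [0.70650128 0.12672697 0.05930775] [0.56276827 0.21016902 0.048993  ] 0.0009209915065406271 0.0002153564978517961 0.0036660563816254764 0.0014408688334036693 0.16990715291925884 0.1665177056694193
foot->head [-0.11526579 -0.20046992  0.0617539 ] 0.23934897626730917 yaw -119.89795322674756
yaw from head -119.51433361872628
foot -120.1366684825227
balls -119.97656942535477
[0.76228457 0.01927673 0.075     ]
[ 0.6914946  -0.09891426  0.032     ]
[0.45338947 0.1606072  0.01      ]
[[ 9.52101143e-01 -3.57137800e-04  3.05783071e-01]
 [-3.05783276e-01 -1.25478297e-03  9.52100317e-01]
 [ 4.36603780e-05 -9.99999149e-01 -1.30388707e-03]]
```

Findings:
- The rack yaw is about -119.8°, and the head, foot and ball estimates agree.
- The ball is in the left (+y) gutter, at about (0.660, 0.128, 0.072).

Next I'll go to a hover point behind the foot with the fingers shut and tool x turned uphill.

>>> arm_command --pt "4 0.4 -1.7 0.12 0" --pt "8 0.8 -3.4 0.24 0" --pt "12 1.2 -5 0.36 0" --pt "16 1.6 -6.7 0.48 0" --pt "20 2 -8.4 0.6 0" --pt "24 2.4 -10 0.72 0" --pt "28 2.8 -11.7 0.84 0" --pt "32 3.2 -13.4 0.96 0" --pt "36 3.6 -15 1.08 0" --pt "36 3.6 -15 1.18 0" --squeeze 20

```text
clock: 0.93
position: [0.4922, 0.3365, 0.2673]
ee_rot: [0.517, -0.482, 0.484, -0.516]
ft_force: [-0.0, -1.1, -0.5]
grip_width: -0.001
```

```bash
cat >> h.py <<'E'
def togo(P,yaw):
    o=manip.get_obs(); M=R.from_quat(o['ee_rot']).as_matrix()
    y=np.arctan2(M[1,0],M[0,0]); print('t',o['clock'],'pos',o['position'].round(4),'shift cm',(M.T@(np.array(P)-o['position'])*100).round(2),'turn',round((y-np.radians(yaw)+np.pi)%(2*np.pi)-np.pi,3),'j',o['joint_pos'].round(2),'F',o['ft_force'].round(1),'g',round(o['grip_width'],2))
E
python3 -c "
from h import *
togo([.685,.173,.24],-119.8)"
```

```text
t 0.9333 pos [0.4922 0.3365 0.2673] shift cm [17.59  2.8  18.14] turn 0.587 j [-0.92  0.29  0.29  1.61 -0.08  1.26 -0.54] F [-0.  -1.1 -0.5] g -0.0
```

>>> arm_command --pt "2.5 0.4 2.6 0.12 0" --pt "5 0.8 5.2 0.24 0" --pt "7.5 1.2 7.8 0.36 0" --pt "10 1.6 10.4 0.48 0" --pt "12.5 2 13 0.59 0" --pt "15 2.4 15.6 0.59 0" --pt "17.6 2.8 18.1 0.59 0" --pt "17.6 2.8 18.1 0.59 0" --pt "17.6 2.8 18.1 0.59 0"

```text
clock: 1.68
position: [0.6834, 0.1783, 0.2385]
ee_rot: [0.357, -0.61, 0.611, -0.356]
ft_force: [-0.5, 0.4, -0.1]
grip_width: -0.0
```

```bash
python3 - <<'E'
from h import *
togo([.685,.173,.137],-119.8)
a=manip.camera('side')[:,:,::-1];b=manip.camera('top')[:,:,::-1]
crop(a,150,100,220,200,3,'pics/s2.png');crop(b,150,90,200,180,3.2,'pics/t2.png')
E
```

```text
t 1.6833 pos [0.6834 0.1783 0.2385] shift cm [ 0.35 10.15  0.4 ] turn 0.006 j [-0.62  0.58  0.45  1.32 -0.25  1.3  -0.68] F [-0.5  0.4 -0.1] g -0.0
```

View pics/s2.png

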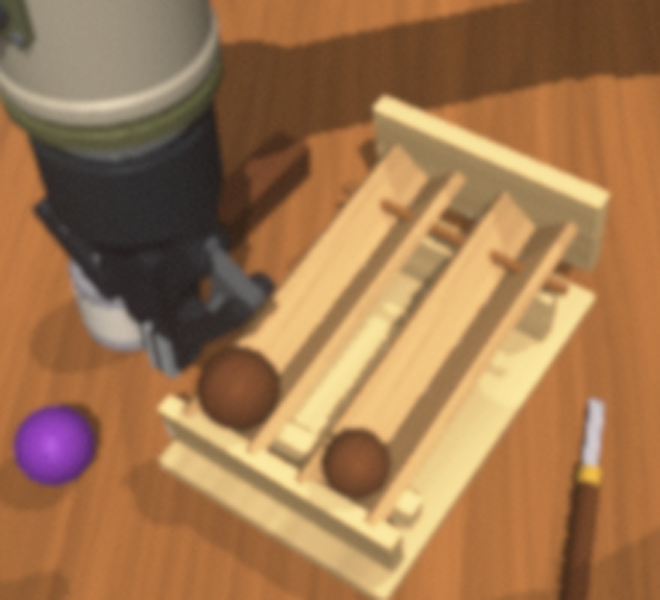

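View pics/t2.png

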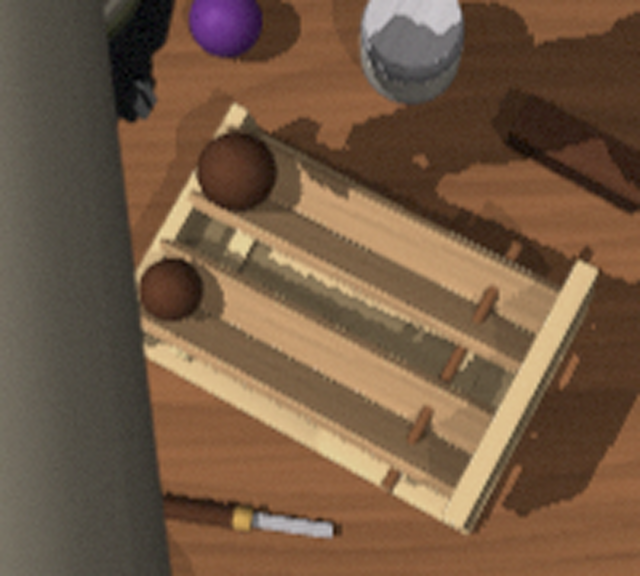

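The fingertip shows at about (165,370) in the side crop, behind and above the big ball at (239,388). I'll check the tip projection, then refine the ball with rays on the plane at its height.

```bash
python3 - <<'E'
from h import *
p=manip.get_obs()['position']
print('tip px in crop',(proj('side',[p-[0,0,.073]])-[150,100])*3)
b1=plane('side',(150+239/3,100+388/3),.072); b2=plane('top',(150+237/3.2,90+172/3.2),.072); print(b1,b2)
u=np.array([-.497,-.868,0]);v=np.array([.868,-.497,0])
for b in (b1,b2): print('along,lateral of ball from tcp',(b-p)@u,(b-p)@v)
P=(b1+b2)/2-.051*u; P[2]=.137; print(P); togo(P,-119.8)
E
```

```text
tip px in crop [[174.38231466 369.13849172]]
[0.66388807 0.12747415 0.072     ] [0.66409192 0.13276655 0.072     ]
along,lateral of ball from tcp 0.056305728728824396 0.01130175872882911
along,lateral of ball from tcp 0.05161060873325597 0.008848385095174553
[0.68933699 0.17438835 0.137     ]
t 1.7833 pos [0.6821 0.1819 0.2394] shift cm [ 0.3  10.24  1.02] turn 0.011 j [-0.62  0.58  0.45  1.32 -0.25  1.3  -0.68] F [-0.5  1.1  0.2] g 0.0
```

>>> arm_command --pt "0 1.5 0.5 0 0" --pt "0 3 0.5 0 0" --pt "0 4.5 0.5 0 0" --pt "0 6 0.5 0 0" --pt "0 7.5 0.5 0 0" --pt "0 8.5 0.5 0 0" --pt "0 9.3 0.5 0 0" --pt "0 9.8 0.5 0 0" --pt "0 10 0.5 0 0" --pt "0 10 0.5 0 0"

```text
clock: 2.62
position: [0.6868, 0.179, 0.1399]
ee_rot: [-0.358, 0.61, -0.61, 0.358]
ft_force: [-0.2, -0.1, 0.1]
grip_width: -0.001
```

```bash
python3 - <<'E'
from h import *
a=manip.camera('side')[:,:,::-1]
togo([.6893,.1744,.137],-119.8)
crop(a,180,170,140,120,5,'pics/s3.png')
p=manip.get_obs()['position'];print((proj('side',[p-[0,0,.073]])-[180,170])*5)
E
```

```text
t 2.6667 pos [0.6871 0.1789 0.1404] shift cm [0.28 0.34 0.41] turn 0.01 j [-0.6   0.67  0.42  1.4  -0.28  1.14 -0.65] F [0.1 0.1 0.4] g -0.0
[[164.15543637 423.52147392]]
```

View pics/s3.png

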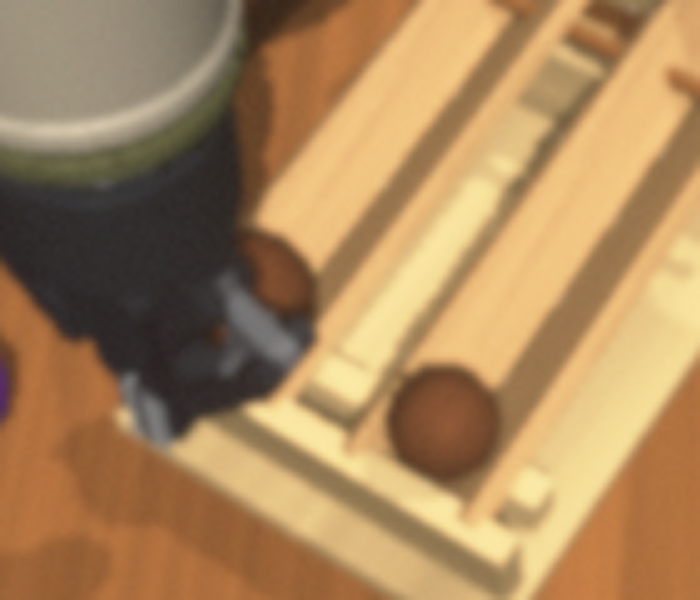

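Before pushing I'll fine-tune: 4 mm lateral and 3 mm down. Then a slow approach to contact.

>>> arm_command --pt "0 0.3 0.2 0.01 0" --pt "0 0.3 0.4 0.01 0" --pt "0.4 0.3 0.4 0.01 0" --pt "0.8 0.3 0.4 0.01 0" --pt "1.2 0.3 0.4 0.01 0" --pt "1.5 0.3 0.4 0.01 0" --pt "1.8 0.28 0.4 0.01 0" --pt "2.1 0.24 0.4 0.01 0" --pt "2.4 0.2 0.4 0.01 0" --pt "2.7 0.16 0.4 0.01 0"

```text
clock: 3.5
position: [0.677, 0.1531, 0.1385]
ee_rot: [-0.355, 0.612, -0.612, 0.355]
ft_force: [0.1, 0.9, 0.5]
grip_width: -0.001
```

```bash
python3 - <<'E'
from h import *
a=manip.camera('side')[:,:,::-1];b=manip.camera('top')[:,:,::-1]
togo([.6893,.1744,.137],-119.8)
crop(a,180,140,160,140,4,'pics/s4.png');crop(b,180,100,170,160,3.5,'pics/t4.png')
E
```

```text
t 3.6 pos [0.677  0.1526 0.1385] shift cm [-2.5   0.15 -0.02] turn -0.0 j [-0.59  0.64  0.43  1.45 -0.28  1.11 -0.63] F [-0.3 -0.5  0.7] g -0.0
```

View pics/s4.png

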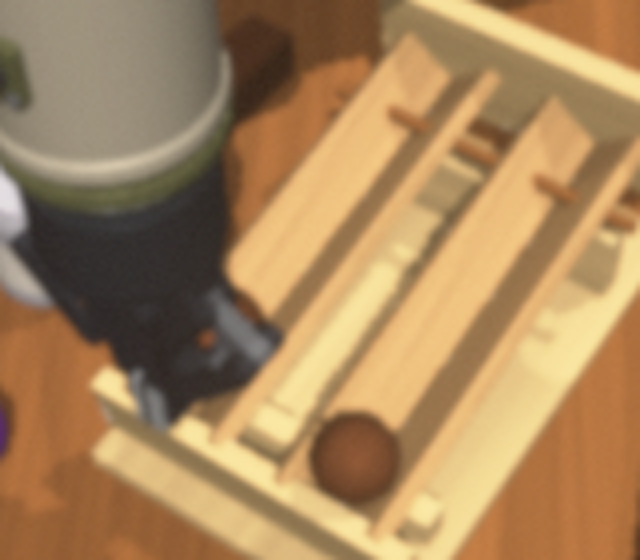

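View pics/t4.png

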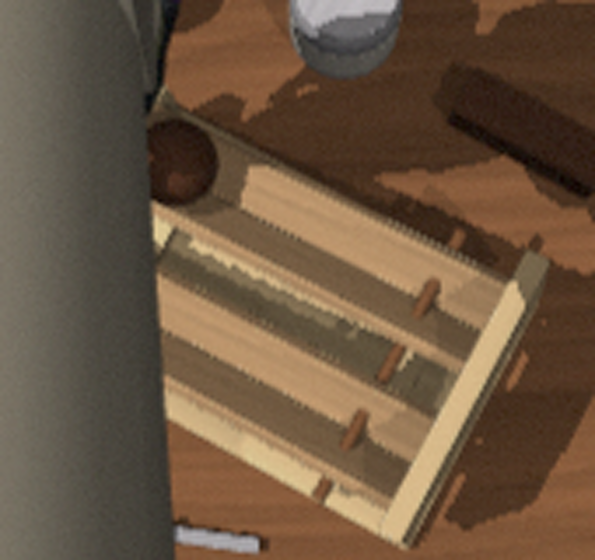

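The top view shows the ball at crop (180,160), moved about 14 mm uphill, so the finger is in contact. I'll keep pushing up the slope at about 48 mm/s.

>>> arm_command --pt "0.3 -0.04 0 0 0" --pt "0.7 -0.1 0 0 0" --pt "1.1 -0.15 0 0 0" --pt "1.5 -0.21 0 0 0" --pt "1.9 -0.27 0 0 0" --pt "2.3 -0.32 0 0 0" --pt "2.7 -0.38 0 0 0" --pt "3.1 -0.43 0 0 0" --pt "3.5 -0.49 0 0 0" --pt "3.9 -0.55 0 0 0"

```text
clock: 4.43
position: [0.6576, 0.119, 0.1439]
ee_rot: [-0.355, 0.612, -0.612, 0.355]
ft_force: [-0.2, -0.1, 0.4]
grip_width: 0.0
```

```bash
python3 - <<'E'
from h import *
b=manip.camera('top')[:,:,::-1]
togo([.6893,.1744,.137],-119.8)
crop(b,180,100,170,160,3.5,'pics/t5.png')
E
```

```text
t 4.4833 pos [0.6574 0.1181 0.144 ] shift cm [-6.47  0.7  -0.04] turn -0.001 j [-0.57  0.58  0.44  1.53 -0.27  1.09 -0.58] F [ 0.2 -0.9  0.3] g 0.0
```

View pics/t5.png

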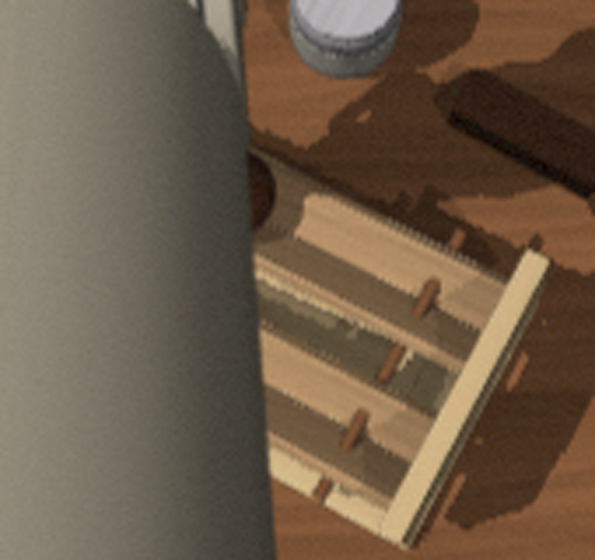

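>>> arm_command --pt "0.3 -0.04 0 0 0" --pt "0.8 -0.11 0 0 0" --pt "1.3 -0.18 0 0 0" --pt "1.8 -0.25 0 0 0" --pt "2.3 -0.32 0 0 0" --pt "2.8 -0.39 0 0 0" --pt "3.3 -0.46 0 0 0" --pt "3.8 -0.53 0 0 0" --pt "4.3 -0.6 0 0 0" --pt "4.7 -0.66 0 0 0"

```text
clock: 5.32
position: [0.6342, 0.078, 0.1505]
ee_rot: [0.355, -0.612, 0.612, -0.355]
ft_force: [1.3, 0.3, 0.9]
grip_width: 0.0
```

```bash
python3 - <<'E'
from h import *
b=manip.camera('top')[:,:,::-1];a=manip.camera('side')[:,:,::-1]
togo([.6893,.1744,.137],-119.8)
crop(b,180,100,170,160,3.5,'pics/t6.png');crop(a,180,120,160,140,4,'pics/s6.png')
E
```

```text
t 5.4167 pos [0.6342 0.0776 0.1506] shift cm [-11.14   1.35  -0.04] turn -0.001 j [-0.54  0.51  0.46  1.61 -0.25  1.08 -0.53] F [0.6 0.3 0.8] g 0.0
```

View pics/t6.png

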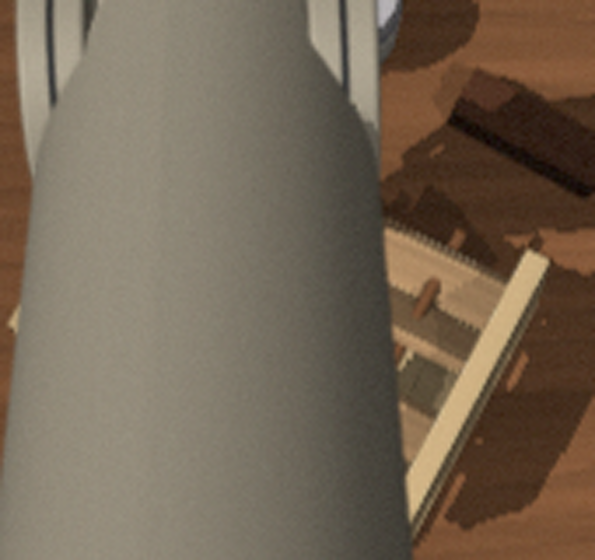

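View pics/s6.png

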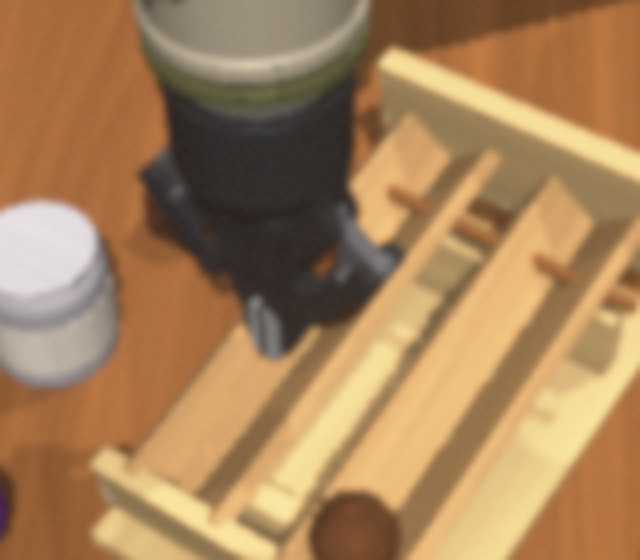

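The side view shows the fingertip mid-gutter at crop (265,345), with the ball just visible through the linkage ahead of it. I'll continue, and check the finger-to-ball offset from the t4 picture.

>>> arm_command --pt "0.3 -0.04 0 0 0" --pt "0.8 -0.11 0 0 0" --pt "1.3 -0.18 0 0 0" --pt "1.8 -0.25 0 0 0" --pt "2.3 -0.32 0 0 0" --pt "2.8 -0.39 0 0 0" --pt "3.3 -0.46 0 0 0" --pt "3.8 -0.53 0 0 0" --pt "4.3 -0.6 0 0 0" --pt "4.7 -0.66 0 0 0"

```text
clock: 6.25
position: [0.6108, 0.0372, 0.1571]
ee_rot: [-0.355, 0.612, -0.612, 0.355]
ft_force: [-0.2, 1.0, 0.5]
grip_width: 0.001
```

```bash
python3 - <<'E'
from h import *
b=manip.camera('top')[:,:,::-1];a=manip.camera('side')[:,:,::-1]
togo([.6893,.1744,.137],-119.8)
u=np.array([-.497,-.868,0])
print('offset t4',(plane('top',(231.4,145.7),.074)-[.677,.1526,0])@u)
p=manip.get_obs()['position'];hs=np.array([.5194,-.032,0]);print('tcp h',.2233-(hs-p)@u,.2258-.0025)
crop(b,180,100,170,160,3.5,'pics/t7.png');crop(a,180,100,160,140,4,'pics/s7.png')
E
```

```text
t 6.35 pos [0.6108 0.0369 0.1572] shift cm [-15.84   2.01  -0.04] turn -0.001 j [-0.51  0.45  0.48  1.68 -0.23  1.06 -0.48] F [ 0.6 -0.7  0.6] g 0.0
offset t4 0.039040072610351965
tcp h 0.11809786416036612 0.2233
```

View pics/t7.png

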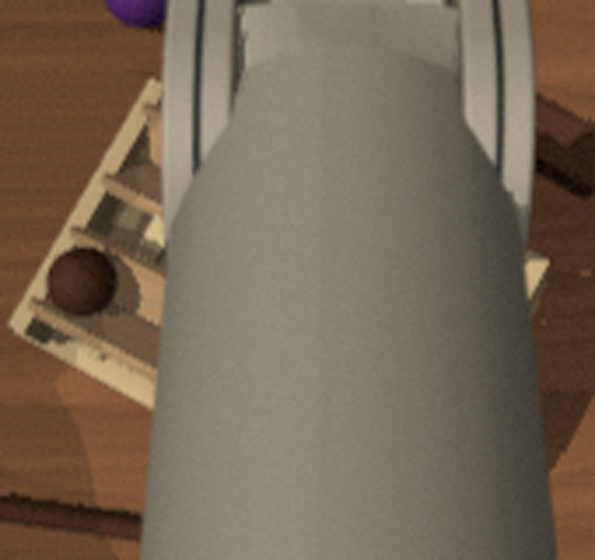

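View pics/s7.png

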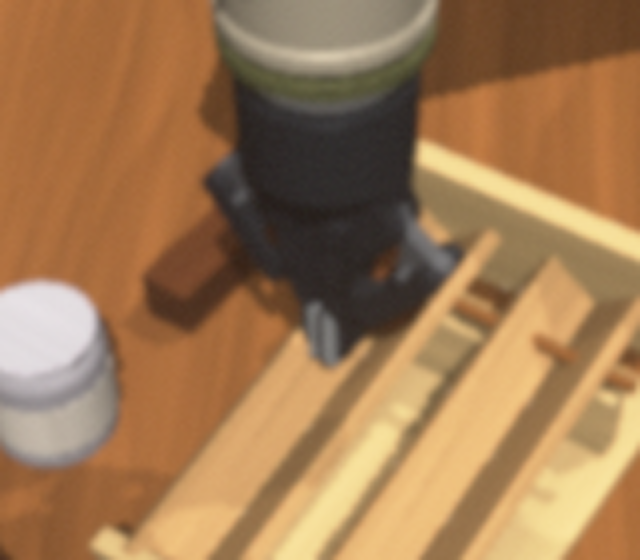

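The blank and tin are untouched. The ball is at x of about 160 mm. Slow down for the dowel.

>>> arm_command --pt "0.3 -0.04 0 0 0" --pt "0.6 -0.08 0 0 0" --pt "0.9 -0.13 0 0 0" --pt "1.2 -0.17 0 0 0" --pt "1.5 -0.21 0 0 0" --pt "1.8 -0.25 0 0 0" --pt "2.0 -0.28 0 0 0" --pt "2.2 -0.31 0 0 0" --pt "2.4 -0.34 0 0 0" --pt "2.6 -0.37 0 0 0"

```text
clock: 7.18
position: [0.598, 0.0151, 0.1607]
ee_rot: [-0.355, 0.612, -0.612, 0.355]
ft_force: [-0.7, -0.6, -0.6]
grip_width: -0.004
```

>>> arm_command --pt "0.15 -0.02 0 0 0" --pt "0.3 -0.04 0 0 0" --pt "0.45 -0.06 0 0 0" --pt "0.6 -0.08 0 0 0" --pt "0.75 -0.1 0 0 0" --pt "0.9 -0.12 0 0 0" --pt "1.0 -0.14 0 0 0" --pt "1.1 -0.15 0 0 0" --pt "1.2 -0.17 0 0 0"

```text
clock: 7.93
position: [0.5922, 0.0048, 0.1624]
ee_rot: [-0.355, 0.612, -0.612, 0.355]
ft_force: [-0.2, 0.7, 0.2]
grip_width: 0.003
```

```bash
python3 - <<'E'
from h import *
b=manip.camera('top')[:,:,::-1];a=manip.camera('side')[:,:,::-1]
togo([.6893,.1744,.137],-119.8)
u=np.array([-.497,-.868,0])
p=manip.get_obs()['position'];hs=np.array([.5194,-.032,0]);print('tcp h',.2233-(hs-p)@u)
crop(b,180,100,170,160,3.5,'pics/t8.png');crop(a,200,100,120,100,6,'pics/s8.png')
E
```

```text
t 8.0333 pos [0.5922 0.0047 0.1624] shift cm [-1.955e+01  2.550e+00 -1.000e-02] turn -0.0 j [-0.49  0.41  0.49  1.74 -0.22  1.05 -0.44] F [-0.2  0.  -0.3] g -0.0
tcp h 0.15526554411385884
```

View pics/s8.png

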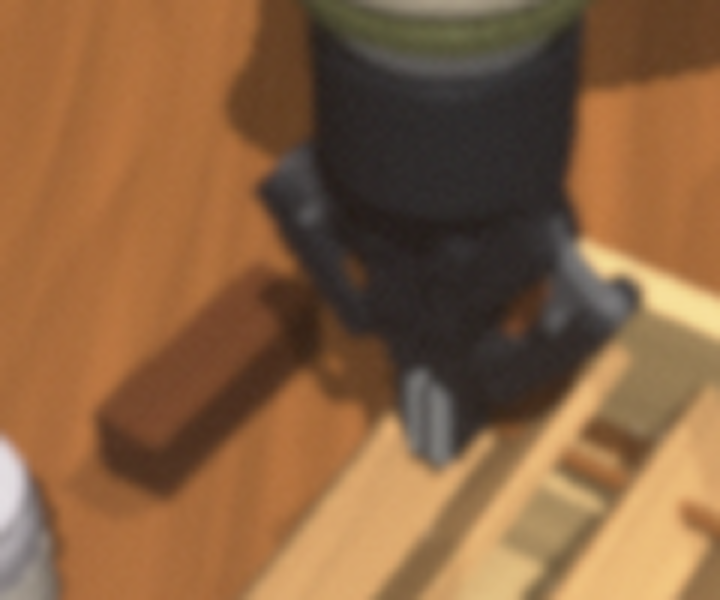

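View pics/t8.png

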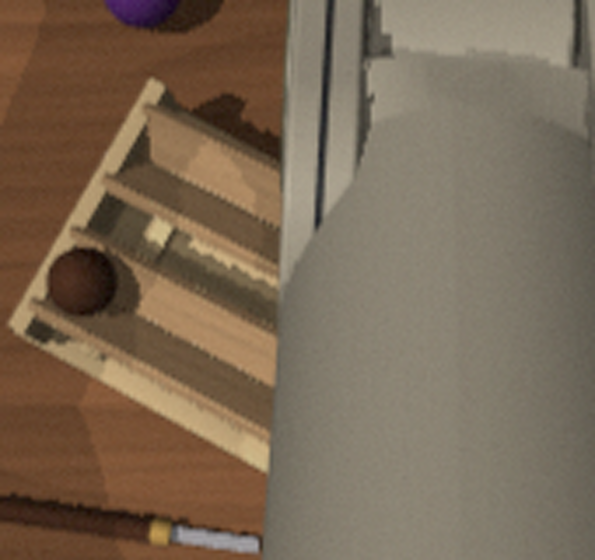

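>>> arm_command --pt "0.1 -0.01 0 0 0" --pt "0.2 -0.03 0 0 0" --pt "0.3 -0.04 0 0 0" --pt "0.4 -0.06 0 0 0" --pt "0.4 -0.06 0 0 0" --pt "0.4 -0.06 0 0 0"

```text
clock: 8.53
position: [0.5906, 0.0024, 0.1632]
ee_rot: [-0.354, 0.612, -0.611, 0.355]
ft_force: [3.3, 4.3, -0.7]
grip_width: 0.002
```

```bash
python3 - <<'E'
from h import *
a=manip.camera('side')[:,:,::-1]
togo([.6893,.1744,.137],-119.8)
crop(a,240,110,80,70,8,'pics/s9.png')
p=proj('side',[[.5194-.0085*0+.868*.042-(-.497)*.021,-.032-.497*.042+.868*.021,.098]]);print((p-[240,110])*8)
E
```

```text
t 8.5833 pos [0.5906 0.0024 0.1632] shift cm [-19.83   2.65   0.04] turn 0.001 j [-0.48  0.4   0.49  1.74 -0.22  1.05 -0.43] F [ 3.1  5.9 -0. ] g 0.0
[[377.18852979 380.89112428]]
```

View pics/s9.png

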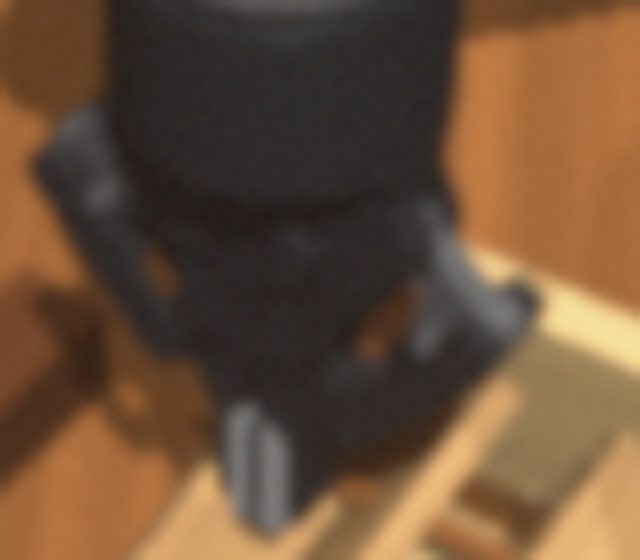

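The wrist reads about 6.5 N opposing, so the ball has most likely reached the head stop. I'll back off slowly along the slope and look.

>>> arm_command --pt "-0.2 0.03 0 0 0" --pt "-0.4 0.05 0 0 0" --pt "-0.7 0.09 0 0 0" --pt "-1.0 0.13 0 0 0" --pt "-1.3 0.17 0 0 0" --pt "-1.6 0.21 0 0 0" --pt "-1.9 0.25 0 0 0" --pt "-2.2 0.29 0 0 0" --pt "-2.5 0.33 0 0 0" --pt "-2.5 0.33 0 0 0"

```text
clock: 9.42
position: [0.6028, 0.0239, 0.1595]
ee_rot: [-0.355, 0.612, -0.611, 0.355]
ft_force: [-0.4, 0.2, -1.0]
grip_width: -0.001
```

```bash
python3 - <<'E'
from h import *
a=manip.camera('side')[:,:,::-1]
togo([.6893,.1744,.137],-119.8)
crop(a,230,110,90,80,7,'pics/s10.png')
E
```

```text
t 9.4667 pos [0.6027 0.0235 0.1596] shift cm [-17.4    2.26   0.02] turn 0.001 j [-0.5   0.43  0.48  1.71 -0.23  1.06 -0.46] F [-0.4 -0.  -0.6] g 0.0
```

View pics/s10.png

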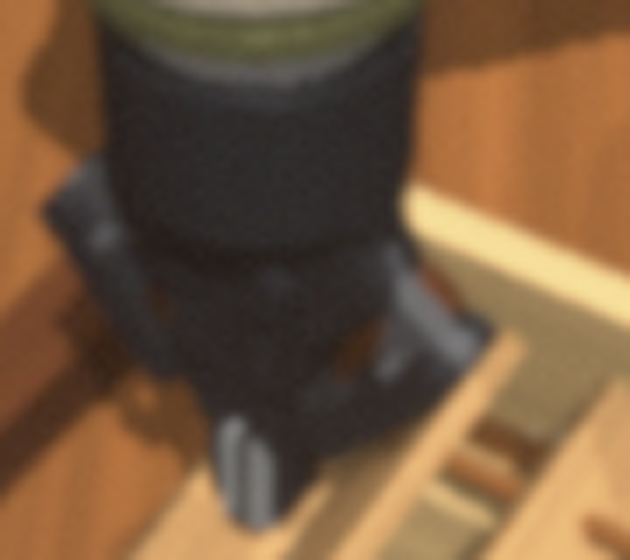

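A sliver of the ball shows at crop (440,285), next to the head stop, so it seems to have stayed. I'll back off further, still at push speed.

>>> arm_command --pt "-0.5 0.07 0 0 0" --pt "-1 0.14 0 0 0" --pt "-1.6 0.22 0 0 0" --pt "-2.2 0.3 0 0 0" --pt "-2.8 0.38 0 0 0" --pt "-3.4 0.46 0 0 0" --pt "-4 0.54 0 0 0" --pt "-4.6 0.62 0 0 0" --pt "-5.2 0.7 0 0 0" --pt "-5.6 0.75 0 0 0"

```text
clock: 10.3
position: [0.6308, 0.0726, 0.152]
ee_rot: [-0.355, 0.612, -0.612, 0.355]
ft_force: [0.4, 1.5, -0.6]
grip_width: -0.001
```

```bash
python3 - <<'E'
from h import *
a=manip.camera('side')[:,:,::-1]
togo([.6893,.1744,.137],-119.8)
crop(a,190,100,150,130,4,'pics/s11.png')
E
```

```text
t 10.35 pos [0.6309 0.0733 0.1519] shift cm [-11.68   1.5    0.06] turn 0.001 j [-0.54  0.5   0.46  1.62 -0.25  1.07 -0.53] F [ 0.7 -0.8  0.2] g -0.0
```

View pics/s11.png

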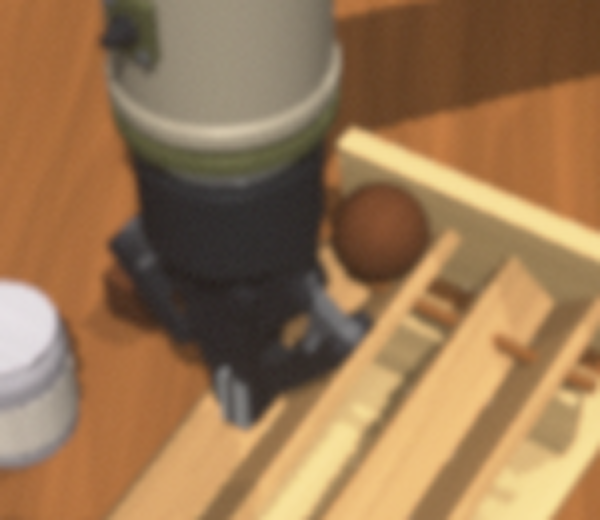

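The ball is behind the dowel against the head stop, at crop (380,232). Now I'll lift the hand straight up and away, then verify.

>>> arm_command --pt "0 -1 0 0 0" --pt "0 -3 0 0 0" --pt "0 -5 0 0 0" --pt "0 -7 0 0 0" --pt "-2 -9 0 0 0" --pt "-4.5 -10 0 0 0" --pt "-7 -10 0 0 0" --pt "-9.5 -10 0 0 0" --pt "-10.5 -10 0 0 0" --pt "-10.5 -10 0 0 0"

```text
clock: 11.18
position: [0.6828, 0.1652, 0.2522]
ee_rot: [-0.356, 0.611, -0.611, 0.356]
ft_force: [-0.2, -0.2, -0.0]
grip_width: -0.002
```

```bash
python3 - <<'E'
from h import *
a=manip.camera('side')[:,:,::-1];b=manip.camera('top')[:,:,::-1]
togo([.6893,.1744,.137],-119.8)
crop(a,130,100,230,200,3,'pics/s12.png');crop(b,140,80,220,190,3,'pics/t12.png')
E
```

```text
t 11.2833 pos [0.6825 0.1614 0.2523] shift cm [-1.48 11.53 -0.06] turn -0.001 j [-0.6   0.56  0.46  1.32 -0.24  1.32 -0.66] F [ 0.3 -0.2 -0. ] g 0.0
```

View pics/s12.png

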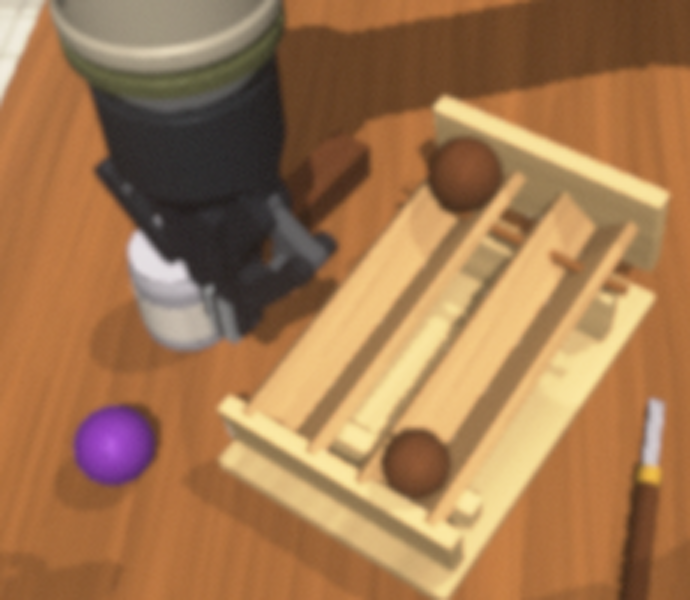

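View pics/t12.png

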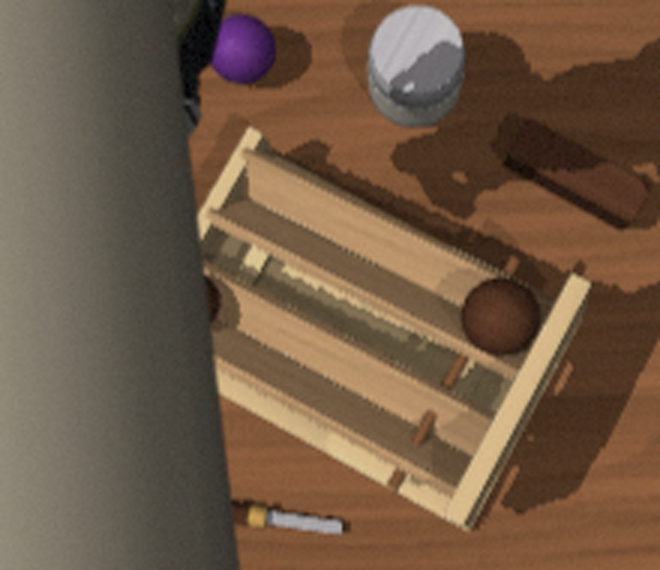

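The ball sits at side crop (466,174) and top crop (501,316). The small ball, tin, knife and blank look unmoved. I'll check its position against the seat numerically and hand in if it agrees.

```bash
python3 - <<'E'
from h import *
B,e=tri((130+466/3,100+174/3),(140+501/3,80+316/3)); print(B,e)
G=R.from_euler('ZY',[-119.8,-8],degrees=True)
O=np.array([.5194,-.032,.116])-G.apply([.2325,0,.05])
g=G.inv().apply(B-O); print('in gutter frame',g*1000)
o=manip.get_obs(); print(np.abs(o['joint_velocities']).max())
if abs(g[0]-.206)<.008: manip.hand_in(); print('handed in')
E
```

```text
[ 0.57040889 -0.02718114  0.10429865] 0.0011604479844483878
in gutter frame [201.62715346  41.86890193  42.52255087]
0.019165506692473425
the job is handed in; nothing more can be done
handed in
```

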